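Select the tagged feed on the coil winder

TASK

On the coil winder's gearbox, push the gear lever with the fingertips out of the middle column of the gate and across, fully home into the outer slot whose end is marked with the long raised bar (the other three outer slots are marked with small round studs). Leave the screw jar, the coil case and the tape roll where they are.

Things in the scene. Friction and masses are not known exactly. Their poses are not given: they have to be found in the camera images.
- feed_box: Grey gearbox of a small coil winder, fixed to the bench, 124 (x) x 112 (y) x 90 mm; origin at the centre of its underside, z up, its own x axis away from the robot (turned up to 20 degrees either way), y to the left. A copper-wound bobbin on a spindle sticks out of its far (+x) side to x = 114 mm, lower than z = 70 mm.
- gate_centre (a point): Middle of the gate, on the upper face of the aluminium plate (112 x 100 mm) on top of the box, box axes. Three 13 mm wide slots run along x at y = -24, 0, +24 mm and end at x = -26 and +26 mm; one 13 mm wide cross slot along y at x = 0 joins them and ends at y = -30.5 and +30.5 mm. The solid walls stop the lever's stick, so it changes column only in the cross slot.
- lever_pivot (a point): Point about which the lever tilts, inside the box, 70 mm below gate_centre; box axes. Mind the room round the box: it stands in the gap between two fixed white water baths, whose fronts are at world x = 0.50 m, the inner sides at y = +0.22 m and y = -0.21 m, the flat tops at z = 0.32 m (fittings on them to 0.46 m). Come from the front or from above.
- lever_knob (a point): Centre of the black lever knob: 30 mm diameter, its top 16 mm above, its neck down to 24 mm below this point; then an 8 mm steel stick. 122 mm from the pivot: 52 mm above the gate plate when upright; home in an outer slot it is about 35 mm along x and 37 to 41 mm along y from the box's middle and 12 mm lower. No springs: friction holds it where it is left, about 3 N at the knob moves it.
- lever_neck (a point): Point on the axis of the lever's stick, 74 mm from its pivot (4 mm above the plate's upper face when upright).
- lever_shift (a joint): Tilt of the lever along the slots, rad: 0 = in the cross slot (it can go across within about +-0.03), positive = away from the robot (box +x), +-0.30 = at the end of a slot. It starts anywhere along the middle column.
- lever_select (a joint): Tilt of the lever across the slots, rad: 0 = middle column, positive = to the left (box +y), about +-0.33 = outer column; the walls stop it at about +-0.36.
- bar_tag: The tag that marks the wanted slot: a raised dark steel bar, 34 mm long across the slots (y), 9 mm wide, 6 mm high, beyond the end of one of the four outer slots; origin at the centre of its underside, axes as the box. Which of the four varies.
- disc_tag_0: Round dark steel stud, 13 mm diameter, 6 mm high, at the end of another outer slot; origin at the centre of its underside.
- disc_tag_1: Another such round stud.
- disc_tag_2: Another such round stud.
- screw_jar: Loose clear jar of screws with a blue lid, 50 mm diameter, 58 mm tall, at the bench's front edge on the left; origin at the centre of its underside. Leave alone.
- coil_box: Loose clear flat case with a copper coil in it, 61 x 92 x 22 mm, at the bench's front edge on the right; origin at the centre of its underside. Leave alone.
- tape_roll: Loose roll of beige tape lying flat, 84 mm diameter, 24 mm high, behind the gearbox; origin at the centre of its underside. Leave alone.

How it is judged:
At the end, for the whole second after the job is handed in: The lever is home in the slot marked with the bar: the point lever_neck is within 26 mm horizontally of the bar's centre (about 21 mm at the very end of the slot), the lever is at rest, and the jar, the case and the tape roll are within 20 mm of where they started (horizontal distance between lever_neck and bar_tag below 0.026 m and velocity of joint lever_shift between -0.05 and 0.05 rad/s and velocity of joint lever_select between -0.05 and 0.05 rad/s and distance of each of screw_jar, coil_box, tape_roll from where it was at the start of the episode below 0.02 m); the robot touches nothing.
It fails at once if the screw jar is shoved, lifted or carried (moved over 20 mm) (distance of screw_jar from where it was at the start of the episode above 0.02 m).
It fails at once if the coil case is shoved, lifted or carried (moved over 20 mm) (distance of coil_box from where it was at the start of the episode above 0.02 m).
It fails at once if the tape roll is shoved, lifted or carried (moved over 20 mm) (distance of tape_roll from where it was at the start of the episode above 0.02 m).
It also fails if it takes over 64 s, if anything falls off the work surface, if the arm or the gripper's body presses on something with over 40 N, if the wrist force passes 120 N, or if a joint passes its speed limit or range.

ROBOT

A 7-joint arm with a two-finger parallel gripper is mounted at the origin on a cart in front of the work surface, level with it; the furniture and walls round the work are solid. World frame = base frame: x ahead of the robot, y to its left, z up, the work surface at z = 0. Lengths are in m, angles in rad, forces in N, time in s.
With the tool pointing down it reaches from about 0.425 to 0.875 m from the base axis. Payload 9.9 kg.
Tool frame: the origin (TCP) lies on the centre line of the jaws, within the pads' length; the fingertips stand 25 mm ahead of it and the grasp point (between the pads) lies 6 mm ahead of it; z points along the fingers, y is the line along which they close (so a half turn about z gives the same grasp; the last joint's range is limited). The gripper opens to 85 mm and grips with 20 to 120 N. Pads are 22 mm wide; open, the fingers measure 114 mm over their backs; the gripper's body (76 mm by 85 mm) begins 54 mm behind the grasp point. The pads swing forward as they close: fully open they stand 13 mm farther back than shut.
Start: joints at [1.129, 0.576, 0.025, 1.437, -0.015, 1.129, -0.057], TCP at [0.236, -0.632, 0.256] pointing down, gripper open.
Joint ranges: [-2.76, 2.76], [-0.34, 2.15], [-1.52, 1.57], [0.19, 2.46], [-1.09, 4.23], [0.17, 1.99], [-2.82, 2.82]. Speed limits (rad/s): [2.22, 2.22, 3.01, 3.01, 3.14, 3.14, 3.14].

INTERFACE

Orientations are given as a 3x3 rotation matrix whose columns are the frame's x, y, z axes.
In Python, from rig import status, optics, bot gives the robot as it stands. The module is installed in compiled form; this text tells all that it offers.
- The arm moves only by the shell command python3 -m handwheel 'ROWS' [OPENING] [FORCE]. ROWS is JSON, one flat list of numbers, 4 for each row, row after row: the shift along the tool's x, y, z in mm, then the turn about the tool's z in degrees. A call has 1 to 12 rows; each row shifts and turns the commanded pose from where the row before left it, along the tool's axes as they then stand; what a row does not reach is not made up. A row lasts 1/8 s, in which the tool goes at most 62.5 mm and 10.7 degrees, less where a joint would pass 70% of its speed; a pose out of reach is approached as far as the arm can. A call is refused whole if a number of a shift passes 62.5 or a number of a turn 10.7, either way. A call with a gripper value outside its range is refused whole. OPENING is the gripper command: -1 is fully open, 1 is shut, values between are in proportion, set as the call begins (- or left out, the last holds). The fingers move at their own pace and stop on an object; FORCE is the grip in N (left out, the last holds). Time passes only in rows, so rows that do not move let the fingers close. It gives the time, the measured TCP pose, the force, the opening and the grip force at its end, in the units of the state.
- status.state(): the state, without advancing time (a new reading comes with each control period).
- optics.capture(name): name is "side" or "top"; returns (picture, depth): 420x560x3 uint8, blue, green, red; 420x560 float32, m along the optical axis (not along the pixel's ray), 0 where there is no reading.
- optics.calibration(name): a dict with "K" (3x3 intrinsics, pixels), "xyz" and "attitude" of the camera in the world. Camera axes: x right, y down, z forward; pixel columns grow to the right and rows downward; lengths in m; the calibration is good to about 2 mm. A picture is of the moment at which its call begins. calibration takes no time and is no camera call.
- bot.hand_in(): hands the job in; it is judged then, once.
The state is a dict: "time": time; "q": joint angles; "qvel": joint speeds; "joint_torque": joint torques, N m; "position": TCP position; "tool_rot": TCP orientation; "contact_force": force on the tool from outside, world axes, zero at the start; "moment": the same for the moment, N m; "finger_gap": opening from 0.0 (shut) to 1.0 (fully open); "finger_force": force on a finger pad.
Only numpy, scipy, OpenCV 4.12 (cv2) and the standard library are available. Lean on these libraries where they do the work, as an engineer would, in place of code of your own. Each camera call takes 0.05 s, during which the arm holds its last target. There are 200 camera calls.

## Working session

There is one attempt and no reset: what is moved stays moved. The work goes in short steps, Python scripts to look and compute and a shell command to move; the robot and the scene stay as the last step left them, time stands still between calls to the robot, and variables do not carry over. Pictures are saved under pics/ and viewed, at most 10 in all, crops included, and the job is handed in when it is done.

```bash
mkdir -p pics; python3 - <<'E'
from rig import status, optics
import cv2,numpy as np
for n in("side","top"):
    p,d=optics.capture(n); cv2.imwrite(f"pics/{n}0.png",p); np.save(f"{n}0.npy",d)
    c=optics.calibration(n); print(n,c)
s=status.state(); print({k:np.round(v,3) for k,v in s.items()})
E
```

```text
side {'K': array([[424.05222836,   0.        , 275.04830761],
       [  0.        , 424.05222836, 209.26641979],
       [  0.        ,   0.        ,   1.        ]]), 'xyz': array([0.70141765, 0.58907739, 1.09208281]), 'attitude': array([[-0.98010366,  0.17515552, -0.09336683],
       [ 0.19801604,  0.83048743, -0.5206537 ],
       [-0.01365539, -0.52878272, -0.84864737]])}
top {'K': array([[500.33704075,   0.        , 275.45263263],
       [  0.        , 500.33704075, 203.85239411],
       [  0.        ,   0.        ,   1.        ]]), 'xyz': array([0.44533789, 0.00796868, 1.21912399]), 'attitude': array([[-0.01106228, -0.99029094,  0.13856944],
       [-0.99952283,  0.00695417, -0.03009576],
       [ 0.02883992, -0.13883624, -0.98989533]])}
{'time': np.float64(0.1), 'q': array([ 1.129,  0.576,  0.025,  1.438, -0.015,  1.129, -0.056]), 'qvel': array([-0.001, -0.002,  0.001, -0.001,  0.001,  0.001,  0.   ]), 'joint_torque': array([ 7.000e-03, -7.673e+01,  2.258e+00, -2.866e+01,  1.600e-02,
        9.000e-03, -0.000e+00]), 'position': array([ 0.236, -0.632,  0.256]), 'tool_rot': array([[ 0.937,  0.35 , -0.001],
       [ 0.35 , -0.937,  0.001],
       [-0.   , -0.001, -1.   ]]), 'contact_force': array([0.215, 0.132, 0.228]), 'moment': array([ 0.007, -0.034, -0.021]), 'finger_force': np.float64(0.0), 'finger_gap': np.float64(1.001)}
```

View pics/side0.png

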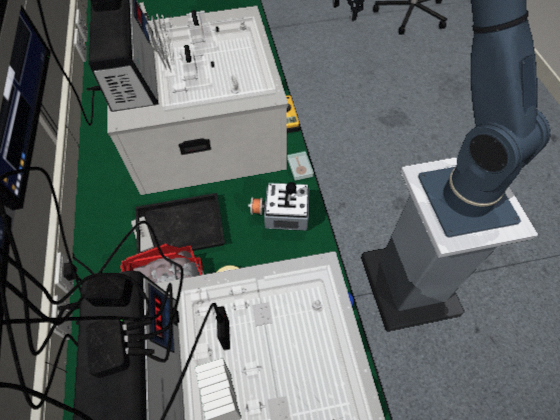

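View pics/top0.png

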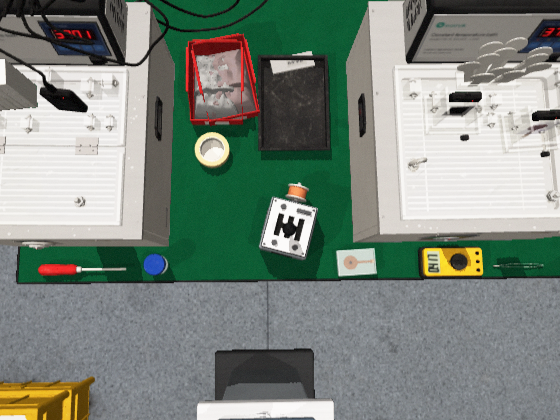

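```bash
python3 - <<'E'
import cv2
p=cv2.imread("pics/top0.png")[180:270,245:335]
q=cv2.imread("pics/side0.png")[170:240,240:320]
a=cv2.resize(p,(450,450),interpolation=cv2.INTER_CUBIC); b=cv2.resize(q,(343,300),interpolation=cv2.INTER_CUBIC)
b=cv2.copyMakeBorder(b,0,150,0,0,cv2.BORDER_CONSTANT)
cv2.imwrite("pics/crop0.png",cv2.hconcat([a,b]))
E
```

```text
(no output)
```

View pics/crop0.png

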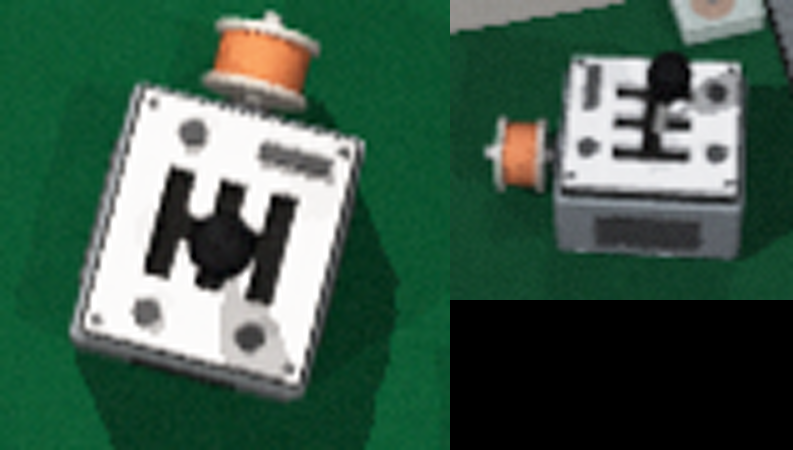

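The bar marks the far-right slot (+x, −y): it is at about top pixel (304,212). The knob is at about (289,229), near the middle of the gate. Next I work out the box pose and lever tilt.

```bash
cat > h.py <<'E'
import cv2,numpy as np
from rig import optics,status
C={n:optics.calibration(n) for n in("top","side")}
def ray(n,u,v):
    c=C[n];return c["attitude"]@np.linalg.solve(c["K"],[u,v,1.])
def onplane(n,u,v,z):
    r=ray(n,u,v);o=c=C[n]["xyz"];return o+r*(z-o[2])/r[2]
def tri(a,b):
    # least-squares meeting point of rays (name,u,v)
    A=np.zeros((3,3));y=np.zeros(3)
    for n,u,v in(a,b):
        r=ray(n,u,v);r/=np.linalg.norm(r);P=np.eye(3)-np.outer(r,r);A+=P;y+=P@C[n]["xyz"]
    return np.linalg.solve(A,y)
def knob(n,img,roi):
    x0,y0,x1,y1=roi;g=img[y0:y1,x0:x1].max(2)
    m=(g<45).astype(np.uint8);m=cv2.morphologyEx(m,cv2.MORPH_OPEN,cv2.getStructuringElement(cv2.MORPH_ELLIPSE,(7,7)))
    k,l,s,c=cv2.connectedComponentsWithStats(m);i=1+np.argmax(s[1:,4]);return c[i]+[x0,y0],s[i]
E
python3 - <<'E'
from h import *
P={n:cv2.imread(f"pics/{n}0.png") for n in C}
D=np.load("top0.npy")
img=P["top"];x0,y0=255,190
w=(img[190:265,255:325].min(2)>150).astype(np.uint8)
w=cv2.morphologyEx(w,cv2.MORPH_OPEN,np.ones((3,3)))
# depth-derived plate height
ys,xs=np.nonzero(w);zs=[]
for y,x in zip(ys+y0,xs+x0):
    if 215<y<255:
        r=ray("top",x,y);zs.append((C["top"]["xyz"]+r*D[y,x])[2])
z=np.median(zs);print("plate z",z,np.percentile(zs,[10,90]))
cs,_=cv2.findContours(w,cv2.RETR_EXTERNAL,cv2.CHAIN_APPROX_NONE)
c=max(cs,key=cv2.contourArea).reshape(-1,2)+[x0,y0]
W=np.array([onplane("top",u,v,z)[:2] for u,v in c])
R=cv2.minAreaRect((W*1000).astype(np.float32));print("plate rect",R,cv2.boxPoints(R))
for n,roi in(("top",(275,215,310,250)),("side",(270,170,310,205))):
    try:k,s=knob(n,P[n],roi);print(n,k,s)
    except Exception as e:print(n,e)
bar=onplane("top",245+296/5,180+160/5,z+.006);print("bar",bar)
ds=[onplane("top",245+a/5,180+b/5,z+.006) for a,b in((193,132),(148,312),(250,337))];print(ds)
E
```

```text
plate z 0.08973169641559231 [0.0868974  0.09257122]
plate rect ((551.31982421875, -55.83244323730469), (100.32813262939453, 113.81073760986328), 75.27517700195312) [[ 483.5328    -89.88497 ]
 [ 593.6058   -118.81304 ]
 [ 619.1068    -21.779915]
 [ 509.03387     7.148155]]
top [288.83064516 228.83870968] [  8   8  13  13 124]
side [290.76470588 187.52941176] [17 12  9 12 85]
bar [ 0.58348828 -0.09117019  0.0957317 ]
[array([ 0.5966317 , -0.04460396,  0.0957317 ]), array([ 0.51527258, -0.02330526,  0.0957317 ]), array([ 0.50364364, -0.06896333,  0.0957317 ])]
```

```bash
cat >> h.py <<'E'
yaw=np.radians(-14.9);O=np.array([.5505,-.0562]);ex=np.array([np.cos(yaw),np.sin(yaw)]);ey=np.array([-ex[1],ex[0]])
def box(p):return np.round(1000*np.array([(p[:2]-O)@ex,(p[:2]-O)@ey]),1)
def world(x,y):return O+(x*ex+y*ey)/1000
def tcp():
    s=status.state();T=s["tool_rot"];print("t",s["time"],"TCP box",box(s["position"]),"z",round(1000*s["position"][2],1),"tool x yaw",np.degrees(np.arctan2(T[1,0],T[0,0])).round(1),"f",np.round(s["contact_force"],1))
    return s
E
python3 - <<'E'
from h import *
for z in(.130,.135,.1417):print(z,box(onplane("top",288.83,228.84,z)))
print("tri",box(tri(("top",288.83,228.84),("side",290.8,187.5))),tri(("top",288.83,228.84),("side",290.8,187.5)))
s=tcp();T=s["tool_rot"]
for w in([.44,-.05,.25],):print(T.T@(np.array(w)-s["position"])*1000)
E
```

```text
0.13 [-8.4  0.3]
0.135 [-8.9  0.4]
0.1417 [-9.6  0.6]
tri [-9.8  0.7] [ 0.54123577 -0.05302429  0.14271012]
t 0.1 TCP box [-155.6 -637.1] z 255.5 tool x yaw 20.5 f [0.2 0.1 0.2]
[ 394.62450795 -473.66151905    6.21728139]
```

```bash
python3 -m handwheel '[20,-24,0,0, 39,-47,0,0, 39,-47,0,0, 39,-47,0,0, 39,-47,0,0, 39,-47,0,0, 39,-47,0,0, 39,-47,0,0, 39,-47,0,0, 39,-47,0,0, 20,-24,0,0, 0,0,0,0]' 1 20; python3 -c "
from h import *;tcp()"
```

```text
time: 1.6
position: [0.4382, -0.0516, 0.2562]
tool_rot: [[0.935, 0.355, 0.0], [0.355, -0.935, 0.001], [0.0, -0.001, -1.0]]
contact_force: [-0.8, -0.2, -0.3]
finger_gap: 0.0
finger_force: 0.0
t 1.6 TCP box [-109.7  -24.4] z 256.2 tool x yaw 20.8 f [-0.8 -0.2 -0.3]
```

```bash
python3 -m handwheel '[0,0,0,8.8, 0,0,0,8.8, 0,0,0,8.8, 0,0,0,8.8, 0,0,0,0, 0,0,0,0]'; python3 -c "
from h import *;s=tcp();print(s['q'])"
```

```text
time: 2.35
position: [0.4375, -0.0547, 0.2562]
tool_rot: [[0.968, -0.251, -0.0], [-0.251, -0.968, -0.0], [-0.0, 0.0, -1.0]]
contact_force: [1.0, -0.6, 0.2]
finger_gap: 0.001
finger_force: 0.0
t 2.35 TCP box [-109.6  -27.6] z 256.2 tool x yaw -14.5 f [ 1.  -0.6  0.2]
[ 0.07443033  0.23112566 -0.07054121  2.01848887  0.0209274   0.89287535
 -1.83205281]
```

```bash
python3 -m handwheel '[25,-14,0,0, 25,-13,0,0, 0,0,50,0, 0,0,49,0, 6,0,0,0, 6,0,0,0, 0,0,0,0, 0,0,0,0]'; python3 -c "
from h import *;s=tcp()
p,d=optics.capture('top');print(knob('top',p,(275,200,310,250)))"
```

```text
time: 3.35
position: [0.5051, -0.0438, 0.1586]
tool_rot: [[0.967, -0.254, 0.002], [-0.254, -0.967, -0.0], [0.002, -0.001, -1.0]]
contact_force: [-0.2, -0.7, 1.0]
finger_gap: -0.003
finger_force: 0.0
t 3.35 TCP box [-47.    0.3] z 158.6 tool x yaw -14.7 f [-0.2 -0.7  1. ]Traceback (most recent call last):
  File "<string>", line 3, in <module>
    p,d=optics.capture('top');print(knob('top',p,(275,200,310,250)))
                                    ~~~~^^^^^^^^^^^^^^^^^^^^^^^^^^^
  File "h.py", line 17, in knob
    k,l,s,c=cv2.connectedComponentsWithStats(m);i=1+np.argmax(s[1:,4]);return c[i]+[x0,y0],s[i]
                                                    ~~~~~~~~~^^^^^^^^^
    return _wrapfunc(a, 'argmax', axis=axis, out=out, **kwds)
    return bound(*args, **kwds)
ValueError: attempt to get argmax of an empty sequence
```

```bash
python3 -m handwheel '[4,0,0,0, 4,0,0,0, 4,0,0,0, 3,0,0,0, 0,0,0,0]'; python3 -m handwheel '[3,0,0,0, 3,0,0,0, 0,0,0,0, 0,0,0,0]'; python3 -c "
from h import *;s=tcp()
p,d=optics.capture('side');a=p[150:240,230:330]
q=optics.capture('top')[0][170:260,245:335]
cv2.imwrite('pics/s1.png',cv2.hconcat([cv2.resize(a,(400,360)),cv2.resize(q,(360,360))]))"
```

```text
time: 4.03
position: [0.5188, -0.0476, 0.1571]
tool_rot: [[0.967, -0.254, -0.001], [-0.254, -0.967, 0.0], [-0.001, 0.0, -1.0]]
contact_force: [-1.7, 1.0, 1.6]
finger_gap: 0.001
finger_force: 1.0
time: 4.53
position: [0.525, -0.0491, 0.1573]
tool_rot: [[0.967, -0.254, 0.0], [-0.254, -0.967, -0.0], [0.0, -0.0, -1.0]]
contact_force: [-1.3, 0.3, 1.3]
finger_gap: -0.0
finger_force: 0.7
t 4.525 TCP box [-26.5   0.3] z 157.3 tool x yaw -14.7 f [-1.3  0.3  1.3]
```

View pics/s1.png

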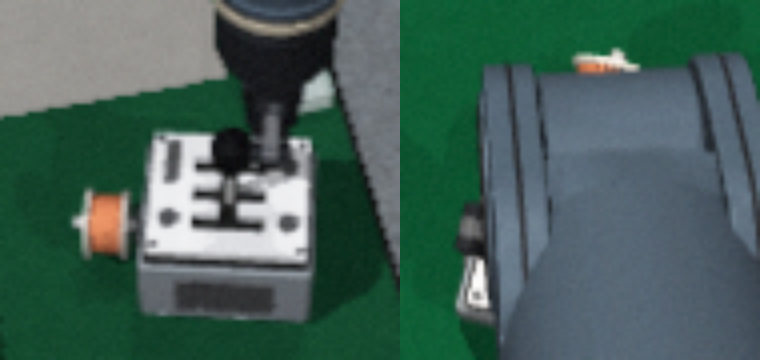

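Knob now at side pixel (288,187.5), its stick standing about at the cross slot. I compare it with the projected upright knob.

```bash
python3 - <<'E'
from h import *
p,d=optics.capture('side')
k,s=knob('side',p,(275,172,299,205));print(k,s)
print("knob box",box(onplane('side',*k,.1417)), "by eye",box(onplane('side',288,187.3,.1417)), "start",box(onplane('side',240+668/4.2857,170+77/4.2857,.1417)))
# start eye: crop b x offset 450
print(box(onplane('side',240+(668-450)/4.2857,170+77/4.2857,.1417)))
E
```

```text
[287.6        187.45555556] [ 8 10 10 12 90]
knob box [-1.1  0.3] by eye [-2.2 -0.3] start [-294.5  -13. ]
[-10.1   1.5]
```

```bash
python3 -m handwheel '[1,0,0,0, 0,0,0,0, -10,0,0,0, -10,0,0,0, 0,-25,0,0, 0,-25,0,0, 20,0,0,0, 27,0,0,0, 0,8,0,0, 0,0,0,0, 0,0,0,0]'; python3 -c "
from h import *;s=tcp()
p,d=optics.capture('side');cv2.imwrite('pics/s2.png',cv2.resize(p[150:240,230:330],(600,540)))"
```

```text
time: 6.05
position: [0.5617, -0.0154, 0.1574]
tool_rot: [[0.967, -0.254, -0.0], [-0.254, -0.967, 0.0], [-0.0, -0.0, -1.0]]
contact_force: [0.1, -0.2, -0.7]
finger_gap: -0.004
finger_force: 0.0
t 6.05 TCP box [ 0.4 42.3] z 157.4 tool x yaw -14.7 f [ 0.1 -0.2 -0.7]
```

View pics/s2.png

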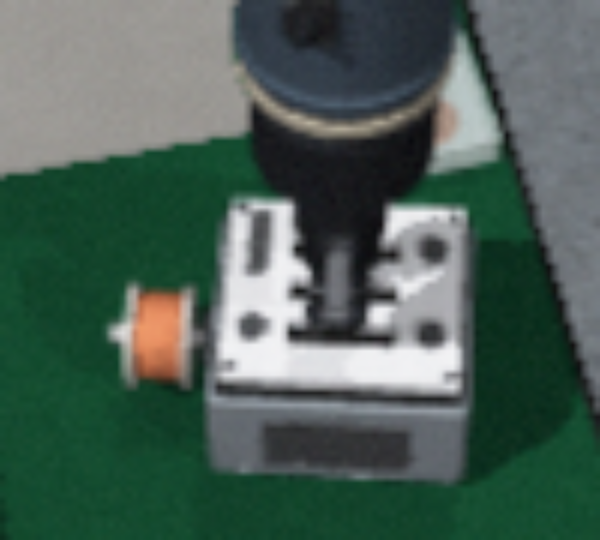

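The fingers now stand to the left of the lever, hiding the knob, and touch nothing. I push right in two steps and watch the force.

```bash
python3 -m handwheel '[0,5,0,0, 0,5,0,0, 0,5,0,0, 0,5,0,0, 0,0,0,0]'; python3 -m handwheel '[0,4,0,0, 0,4,0,0, 0,4,0,0, 0,0,0,0]';python3 -c "
from h import *;s=tcp()"
```

```text
time: 6.72
position: [0.5575, -0.0352, 0.1575]
tool_rot: [[0.967, -0.254, 0.0], [-0.254, -0.967, 0.0], [0.0, -0.0, -1.0]]
contact_force: [0.1, 1.8, 1.6]
finger_gap: -0.004
finger_force: 0.7
time: 7.22
position: [0.5543, -0.0471, 0.1573]
tool_rot: [[0.967, -0.254, -0.0], [-0.254, -0.967, -0.0], [-0.0, 0.0, -1.0]]
contact_force: [-0.0, 0.8, 1.0]
finger_gap: 0.002
finger_force: 0.7
t 7.225 TCP box [1.3 9.8] z 157.3 tool x yaw -14.7 f [-0.   0.8  1. ]
```

```bash
python3 -m handwheel '[0,4,0,0, 0,4,0,0, 0,4,0,0, 0,0,0,0]'; python3 -m handwheel '[0,3,0,0, 0,2,0,0, 0,0,0,0]';python3 -c "
from h import *;s=tcp()"
```

```text
time: 7.72
position: [0.5511, -0.0587, 0.1572]
tool_rot: [[0.967, -0.254, -0.0], [-0.254, -0.967, -0.0], [-0.0, 0.0, -1.0]]
contact_force: [0.2, 0.9, 0.1]
finger_gap: 0.002
finger_force: 0.5
time: 8.1
position: [0.55, -0.0631, 0.1573]
tool_rot: [[0.967, -0.254, -0.0], [-0.254, -0.967, -0.0], [-0.0, 0.0, -1.0]]
contact_force: [0.6, 1.5, -0.9]
finger_gap: -0.0
finger_force: 0.8
t 8.1 TCP box [ 1.3 -6.8] z 157.3 tool x yaw -14.7 f [ 0.6  1.5 -0.9]
```

```bash
for i in 1; do python3 -m handwheel '[0,2,0,0, 0,2,0,0, 0,0,0,0]'; done; python3 -c "
from h import *;s=tcp()
p,d=optics.capture('side');k,q=knob('side',p,(275,160,305,200));print(k,q)
for z in(.130,.135):print(box(onplane('side',*k,z)))
cv2.imwrite('pics/s3.png',cv2.resize(p[150:240,230:330],(600,540)))"
```

```text
time: 8.48
position: [0.549, -0.0671, 0.1573]
tool_rot: [[0.967, -0.254, -0.0], [-0.254, -0.967, -0.0], [0.0, 0.0, -1.0]]
contact_force: [0.2, 2.2, 0.1]
finger_gap: 0.002
finger_force: 0.8
t 8.475 TCP box [  1.4 -10.9] z 157.3 tool x yaw -14.7 f [0.2 2.2 0.1]
[287.08333333 164.68518519] [  0   0  25  13 216]
[  4.1 -86.9]
[  4.  -83.1]
```

View pics/s3.png

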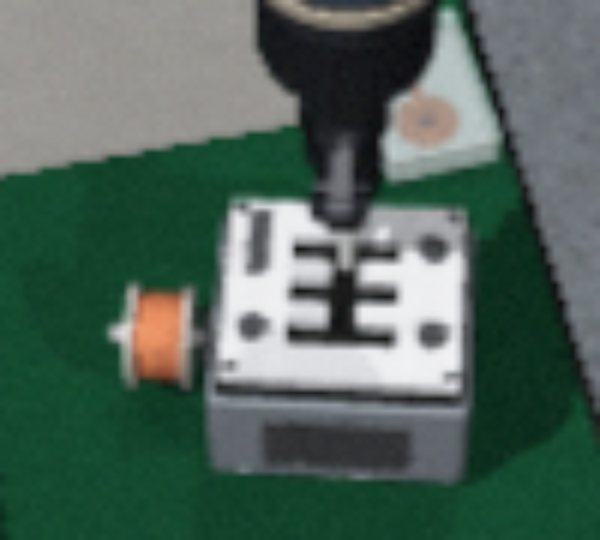

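The stick (345,250) is at the right-hand column, about at its line; I push on until the wall answers.

```bash
python3 -m handwheel '[0,2,0,0, 0,0,0,0]' | grep -E "pos|contact"; python3 -m handwheel '[0,1,0,0, 0,0,0,0]'| grep -E "pos|contact"; python3 -c "
from h import *;s=tcp()"
```

```text
position: [0.5486, -0.0689, 0.1573]
contact_force: [-0.0, 1.2, -0.1]
position: [0.5483, -0.0698, 0.1573]
contact_force: [0.7, 2.2, -0.4]
t 9.025 TCP box [  1.4 -13.7] z 157.3 tool x yaw -14.7 f [ 0.7  2.2 -0.4]
```

```bash
for i in 1; do python3 -m handwheel '[0,1,0,0, 0,0,0,0]' | grep -E "contact"; python3 -m handwheel '[0,1,0,0, 0,0,0,0]'| grep -E "contact"; python3 -m handwheel '[0,1,0,0, 0,0,0,0]'| grep -E "contact"; done; python3 -c "
from h import *;s=tcp()"
```

```text
contact_force: [-0.2, 2.2, 0.0]
contact_force: [1.6, 2.9, -0.3]
contact_force: [0.0, 1.9, -1.4]
t 9.775 TCP box [  1.4 -16.7] z 157.3 tool x yaw -14.7 f [ 0.   1.9 -1.4]
```

```bash
python3 -m handwheel '[0,1,0,0, 0,0,0,0]' | grep -E "contact"; python3 -m handwheel '[0,1,0,0, 0,0,0,0]'| grep -E "contact"; python3 -c "
from h import *;s=tcp()
p,d=optics.capture('side')
cv2.imwrite('pics/s4.png',cv2.resize(p[165:225,250:320],(700,600),interpolation=cv2.INTER_CUBIC))"
```

```text
contact_force: [1.4, 3.1, -1.6]
contact_force: [1.8, 5.5, -1.8]
t 10.275 TCP box [  1.4 -18. ] z 157.2 tool x yaw -14.7 f [ 1.8  5.5 -1.8]
```

View pics/s4.png

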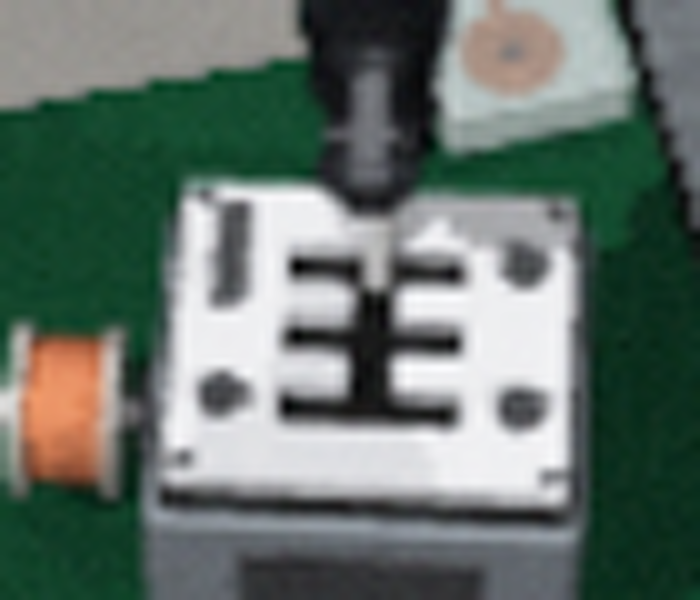

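The force rise and the picture agree: the stick is against the outer wall at the right-hand column. I go round to the front of the knob.

```bash
python3 -m handwheel '[0,-8,0,0, 0,-10,0,0, -26,0,0,0, -27,0,0,0, 0,20,6,0, 0,20,0,0, 0,0,0,0, 8,0,0,0, 8,0,0,0, 0,0,0,0]'; python3 -c "
from h import *;s=tcp()
p,d=optics.capture('side')
cv2.imwrite('pics/s5.png',cv2.resize(p[165:225,250:320],(700,600),interpolation=cv2.INTER_CUBIC))"
```

```text
time: 11.58
position: [0.5068, -0.0861, 0.1512]
tool_rot: [[0.967, -0.253, 0.001], [-0.253, -0.967, 0.0], [0.001, -0.0, -1.0]]
contact_force: [-0.1, 0.0, 0.6]
finger_gap: 0.001
finger_force: 0.0
t 11.575 TCP box [-34.6 -40.1] z 151.2 tool x yaw -14.7 f [-0.1  0.   0.6]
```

View pics/s5.png

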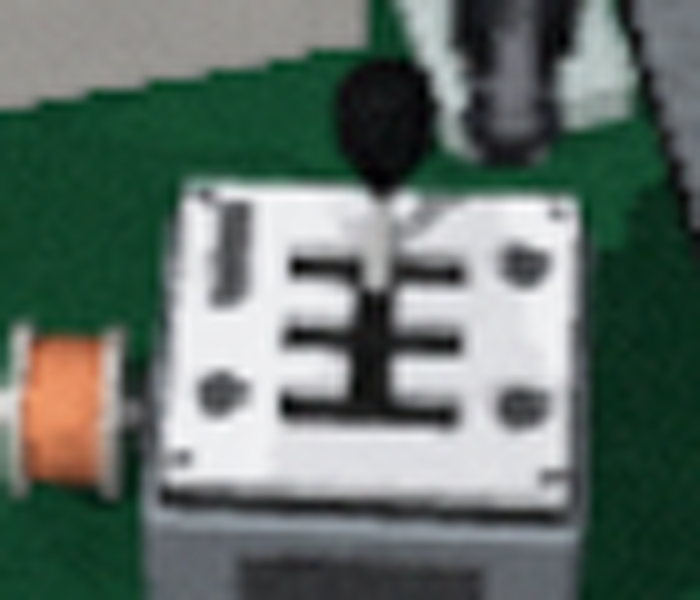

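The lever leans right into the right-hand column and the fingers are clear in front of the knob. I push it away from the robot.

```bash
python3 -m handwheel '[5,0,0,0, 5,0,0,0, 4,0,0,0, 4,0,0,0, 0,0,0,0]'|grep -E "pos|cont"; python3 -m handwheel '[4,0,0,0, 4,0,0,0, 4,0,0,0, 0,0,0,0]'|grep -E "pos|cont"; python3 -m handwheel '[4,0,0,0, 4,0,0,0, 0,0,0,0]'|grep -E "pos|cont"; python3 -c "
from h import *;s=tcp()"
```

```text
position: [0.5234, -0.0912, 0.1513]
contact_force: [-2.1, -0.6, 1.5]
position: [0.5352, -0.0942, 0.1512]
contact_force: [-1.5, 0.0, 0.0]
position: [0.5427, -0.096, 0.1511]
contact_force: [-1.2, -0.2, -1.6]
t 13.125 TCP box [  2.7 -40.5] z 151.1 tool x yaw -14.7 f [-1.2 -0.2 -1.6]
```

```bash
python3 -m handwheel '[3,0,0,0, 2,0,0,0, 0,0,0,0]'|grep -E "cont"; python3 -m handwheel '[2,0,0,0, 0,0,0,0]'|grep -E "cont";python3 -m handwheel '[1,0,0,0, 0,0,0,0]'|grep -E "cont"; python3 -c "
from h import *;s=tcp()"
```

```text
contact_force: [-1.7, 1.1, -1.8]
contact_force: [-3.5, 1.8, -2.3]
contact_force: [-3.5, 2.7, -1.9]
t 14.0 TCP box [  9.9 -40.6] z 151.1 tool x yaw -14.7 f [-3.5  2.7 -1.9]
```

```bash
python3 -m handwheel '[1,0,0,0, 0,0,0,0]'|grep -E "cont"; python3 -m handwheel '[1,0,0,0, 0,0,0,0]'|grep -E "cont"; python3 -c "
from h import *;s=tcp()
p,d=optics.capture('side')
cv2.imwrite('pics/s6.png',cv2.resize(p[165:225,250:320],(700,600),interpolation=cv2.INTER_CUBIC))"
```

```text
contact_force: [-6.0, 2.7, -0.5]
contact_force: [-8.1, 3.9, 1.4]
t 14.5 TCP box [ 10.6 -40.6] z 150.9 tool x yaw -14.7 f [-8.1  3.9  1.4]
```

View pics/s6.png

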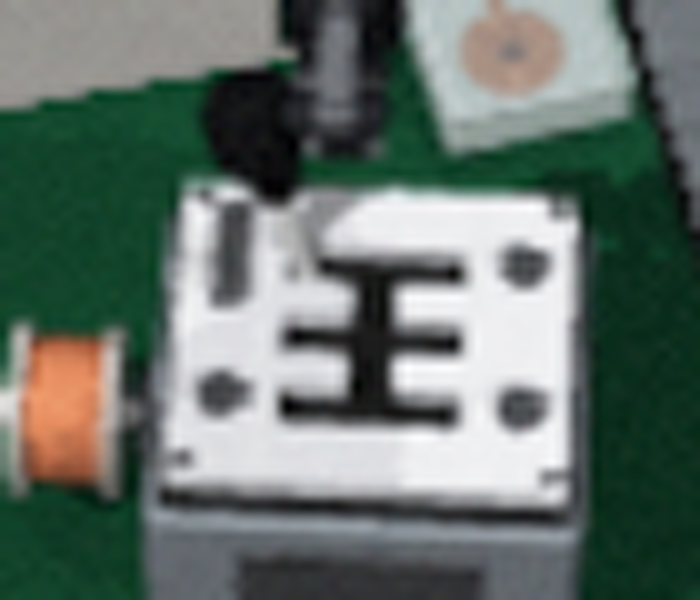

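The stick is at the far end of the slot beside the bar, pressing on the end wall. I back straight off, rise, and check.

```bash
python3 -m handwheel '[-5,0,0,0, -20,0,0,0, -25,0,0,0, 0,0,-30,0, 0,0,-40,0, 0,0,0,0, 0,0,0,0, 0,0,0,0, 0,0,0,0]'; python3 -c "
from h import *;s=tcp()
p,d=optics.capture('side')
cv2.imwrite('pics/s7.png',cv2.resize(p[155:225,240:320],(685,600),interpolation=cv2.INTER_CUBIC))"
```

```text
time: 15.68
position: [0.5035, -0.086, 0.2206]
tool_rot: [[0.967, -0.254, -0.001], [-0.254, -0.967, 0.0], [-0.001, 0.0, -1.0]]
contact_force: [0.2, 0.1, -0.3]
finger_gap: -0.002
finger_force: 0.0
t 15.675 TCP box [-37.7 -40.8] z 220.6 tool x yaw -14.7 f [ 0.2  0.1 -0.3]
```

View pics/s7.png

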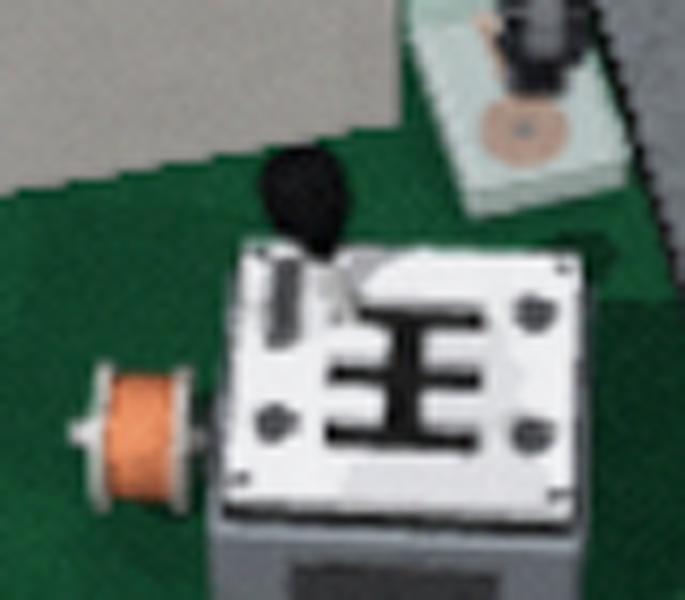

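The lever has stayed at the far end of the right-hand slot, beside the bar, and the arm is clear.

```bash
python3 -c "
from rig import bot;print(bot.hand_in())"
```

```text
the job is handed in; nothing more can be done
None
```

I pushed the lever home into the bar-marked slot (far end, right-hand column) and handed the job in; the last picture shows it staying there with the arm clear. The jar, case and tape roll were never touched, though I didn't re-measure their positions, and the hand-in gave no verdict.

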